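Snap the lifting hook onto the mould block's bow

TASK

Take the large snap hook, the one with the sprung gate across its mouth, out of the printed stand and push it straight down over the round bar of the lifting bow on the machined aluminium block, until its feet stand on the block and the gate has flicked shut under the bar. Leave it standing upright there, let go of it, and leave the smaller plain hook in its pocket.

Things in the scene. Friction and masses are not known exactly. Their poses are not given: they have to be found in the camera images.
- hook_grip (a point): Centre of the square steel shank (20 mm in x, 18 in y, free 22 mm up and down) of the loose snap hook, 0.4 kg. z up. Grasp across x from above. Below is a U open downwards: crown's outside 24 mm, inside 38 mm below, jaws x = -23 to 23 mm inside, +-37 outside, splayed feet 126 mm below. Eye on top to 46 mm above. Starts upright in a pocket with 14 mm rims on a grey stand; lift straight up.
- gate (a joint): The snap hook's sprung gate: dark bar across the mouth, 102 mm below hook_grip, hinged at the jaw on the hook's -x side, reaching the other jaw. 0 = shut, grows to 1.6 rad as it swings up into the hook; never opens downwards. A bar pushed in mid-mouth needs about 6 to 10 N; when it is about 55 mm above the hinge the gate slips past and springs shut below it.
- bar_mid (a point): Middle of the bow's horizontal round bar: steel, 12 mm diameter, 96 mm free along its y between two posts, on a fixed aluminium block 190 x 170 x 40 mm. z up. The bar's centre is 78 mm above the block's top. With the hook's feet on the block, hook_grip is 48 mm above the bar's centre, the crown 4 mm clear of the bar. The hook goes on with its x square to the bar, either way round.
- plain_hook_mid (a point): Mid-shank of the smaller plain hook (129 mm tall, 72 mm wide, no gate, round 16 mm shank with a ball on top); this point is 92 mm above its feet. It stands in the stand's other pocket, 110 mm beside the snap hook along the hooks' y; which pocket is which varies. Leave it alone.
Not all that is in view belongs to the job. Leave any red look-alike of the part that bears hook_grip alone.

How it is judged (in metres and radians):
At the end, for the whole second after the job is handed in: The snap hook stands at rest, upright within 14 degrees, with the bow's bar between its jaws (within 22 mm of its centre line and 36 to 75 mm below the grip point), the gate shut under the bar (below 0.15 rad), and the plain hook within 30 mm of where it was (x of bar_mid in the frame of hook_grip between -0.022 and 0.022 m and z of bar_mid in the frame of hook_grip between -0.075 and -0.036 m and y of bar_mid in the frame of hook_grip between -0.055 and 0.055 m and value of joint gate below 0.15 rad and angle between hook_grip's own z axis and vertical below 0.25 rad and linear speed of hook below 0.03 m/s and distance of plain_hook_mid from where it was at the start of the episode below 0.03 m); the robot touches nothing.
It fails at once if the plain hook is moved from its pocket (more than 40 mm) (distance of plain_hook_mid from where it was at the start of the episode above 0.04 m).
It also fails if it takes over 42 s, if anything falls off the work surface, if the arm or the gripper's body presses on something with over 40 N, if the wrist force passes 120 N, or if a joint passes its speed limit or range.

ROBOT

A 7-joint arm with a two-finger parallel gripper is mounted at the origin on the work surface. World frame = base frame: x ahead of the robot, y to its left, z up, the work surface at z = 0. Lengths are in mm, angles in rad, forces in N, time in s.
With the tool pointing down it reaches from about 400 to 875 mm from the base axis. Payload 4.4 kg.
Tool frame: the origin (TCP) lies on the centre line of the jaws, within the pads' length; the fingertips stand 17 mm ahead of it and the grasp point (between the pads) lies 2 mm behind it; z points along the fingers, y is the line along which they close (so a half turn about z gives the same grasp; the last joint's range is limited). The gripper opens to 85 mm and grips with 20 to 120 N. Pads are 22 mm wide; open, the fingers measure 114 mm over their backs; the gripper's body (76 mm by 85 mm) begins 54 mm behind the grasp point. The pads swing forward as they close: fully open they stand 13 mm farther back than shut.
Start: joints at [-0.066, 0.628, 0.038, 1.517, -0.027, 0.996, -0.02], TCP at [650.014, 0.027, 248.313] pointing down, gripper open.
Joint ranges: [-3.06, 3.06], [-0.37, 2.12], [-1.25, 1.32], [0.18, 2.47], [-1.1, 4.24], [0.23, 1.98], [-2.94, 2.94]. Speed limits (rad/s): [2.57, 2.57, 3.14, 3.14, 3.14, 3.14, 3.14].

INTERFACE

Orientations are given as a unit quaternion [w, x, y, z].
In Python, from rig import sensors, imaging, finish_job gives the robot as it stands.
- The arm moves only by the tool jog_arm, never from a script. Its argument "commands" is a list of rows, each a list of 4 numbers: the shift along the tool's x, y, z scaled (see below), then the turn about the tool's z scaled (see below). In form: [[dx, dy, dz, yaw], ...]. A call has exactly 10 rows; each row shifts and turns the commanded pose from where the row before left it, along the tool's axes as they then stand; what a row does not reach is not made up. The controller multiplies each number of a shift by 750 mm and each number of a turn by 0.08 rad. A row lasts 1/12 s, in which the tool goes at most 41.7 mm and 7.16 degrees, less where a joint would pass 70% of its speed; a pose out of reach is approached as far as the arm can. A call with a number of a shift or a turn outside -1 to 1 is refused whole. A call with a gripper value outside its range is refused whole. "claw" is the opening, from 0 (shut) to 1 (fully open), set as the call begins (left out, the last holds). The fingers move at their own pace and stop on an object; "newtons" is the grip in N (left out, the last holds). Time passes only in rows, so rows that do not move let the fingers close, or fill a call up. It gives the time, the measured TCP pose, the force and the opening at its end, in the units of the state.
- sensors.sense(): the state, without advancing time (a new reading comes with each control period).
- imaging.camera(name): name is "scene" or "side" or "wrist"; returns the picture (420x560x3 uint8, red, green, blue); there is no depth.
- imaging.camera_model(name): a dict with "camera_matrix" (3x3 intrinsics, pixels), "R" (3x3) and "t" (3): a world point X has camera coordinates R X + t. Camera axes: x right, y down, z forward; pixel columns grow to the right and rows downward; lengths in mm; the calibration is good to about 2 mm. A picture is of the moment at which its call begins: read the wrist's pose just before it. camera_model takes no time and is no camera call; for the wrist camera it gives the pose at the moment of the call.
- finish_job(): hands the job in, once; it reports no verdict.
The state is a dict: "time_s": time; "qpos": joint angles; "qvel": joint speeds; "joint_efforts": joint torques, N m; "tcp_pos": TCP position; "eef_rot": TCP orientation; "force": force on the tool from outside, world axes, zero at the start; "wrist_torque": the same for the moment, N m; "width": finger opening in mm.
Only numpy, scipy, OpenCV 4.12 (cv2) and the standard library are available. Lean on these libraries where they do the work, as an engineer would, in place of code of your own. Each camera call takes 0.05 s, during which the arm holds its last target. There are 200 camera calls.

## Working session

There is one attempt and no reset: what is moved stays moved. The work goes in short steps, Python scripts to look and compute and a tool call to move; the robot and the scene stay as the last step left them, time stands still between calls to the robot, and variables do not carry over. Pictures are saved under pics/ and viewed, on a budget of 10 in all, crops included, one or two more only if the job needs it, and the job is handed in when it is done.

Besides the shell and the picture viewer there is one more tool, called by a JSON object that holds its "op" and its "data", one argument or row to a line. jog_arm: Moves the arm, as the interface text tells. Shifts and turns lie within -1 to 1; 1 stands for 750 mm of shift or 0.08 rad of turn. Its arguments: {"type":"object","properties":{"commands":{"type":"array","items":{"type":"array","items":{"type":"number"}}},"claw":{"type":"number"},"newtons":{"type":"number"}},"required":["commands"]}

```bash
mkdir -p pics
cat > h.py <<'E'
import cv2,numpy as np,json
from rig import sensors,imaging,finish_job
def grab(n,f):
    m=imaging.camera_model(n); im=imaging.camera(n); cv2.imwrite(f'pics/{f}.png',im[:,:,::-1])
    np.savez(f'pics/{f}.npz',K=m['camera_matrix'],R=m['R'],t=m['t']); return im
def ray(f,u,v):
    d=np.load(f'pics/{f}.npz');R=d['R'];c=-R.T@d['t'];r=R.T@np.linalg.inv(d['K'])@[u,v,1];return c,r/np.linalg.norm(r)
def onz(f,u,v,z):
    c,r=ray(f,u,v);return c+r*(z-c[2])/r[2]
def tri(*obs):
    A=np.zeros((3,3));b=np.zeros(3);L=[ray(*o) for o in obs]
    for c,r in L:
        P=np.eye(3)-np.outer(r,r);A+=P;b+=P@c
    X=np.linalg.solve(A,b);return X,[np.linalg.norm((np.eye(3)-np.outer(r,r))@(X-c)) for c,r in L]
def proj(f,X):
    d=np.load(f'pics/{f}.npz');p=d['K']@(d['R']@np.array(X)+d['t']);return p[:2]/p[2]
E
python3 - <<'E'
from h import *
a=[grab(n,n+'0') for n in('scene','side')]
for n in('scene','side'):
    d=np.load(f'pics/{n}0.npz');print(n,-d['R'].T@d['t'])
s=sensors.sense();print({k:np.round(s[k],3) for k in s})
E
```

```text
scene [1099.12950979 -176.83895338  614.1952887 ]
side [ 303.39352931 -732.53614469  555.40370829]
{'time_s': np.float64(0.1), 'qpos': array([-0.066,  0.629,  0.038,  1.518, -0.027,  0.996, -0.02 ]), 'qvel': array([-0.   , -0.001, -0.   , -0.002, -0.   ,  0.001,  0.001]), 'joint_efforts': array([ 4.0000e-03, -5.6453e+01,  1.2300e+00, -1.9397e+01,  1.1000e-02,
        5.0000e-03, -0.0000e+00]), 'tcp_pos': array([6.49442e+02, 4.20000e-02, 2.47463e+02]), 'eef_rot': array([-0.001,  0.707,  0.707, -0.001]), 'force': array([-0.938,  0.646, -0.363]), 'wrist_torque': array([ 0.012, -0.009, -0.042]), 'width': np.float64(85.134)}
```

View pics/scene0.png

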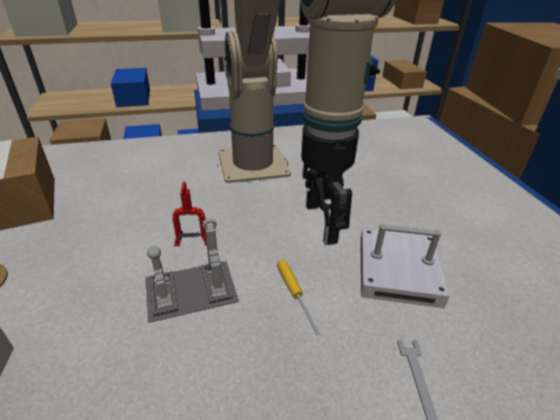

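View pics/side0.png

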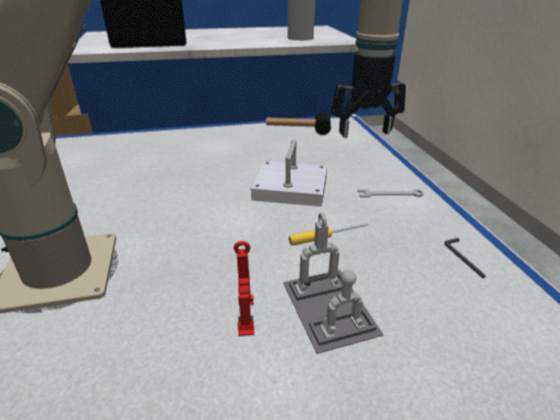

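Scene view: snap hook with eye at (211,230), plain hook with ball top at (154,254), red look-alike at (188,215), and bow on the block at (408,232). Side view: snap hook (eye 322,218; feet 300–345,285), plain hook (ball 347,278), red one (245,290), bow (290,160). The grey hook with the eye and square shank fits the description, so I'll confirm it in one enlarged crop.

Run:
```python
import cv2,numpy as np
a=cv2.imread('pics/scene0.png')[200:320,130:250];b=cv2.imread('pics/side0.png')[205:355,275:395]
c=cv2.imread('pics/side0.png')[130:210,245:335];d=cv2.imread('pics/scene0.png')[215:305,350:450]
r=lambda x,w,h:cv2.resize(x,(w,h),interpolation=cv2.INTER_CUBIC)
top=np.hstack([r(a,360,360),r(b,288,360)]);bot=np.hstack([r(c,270,240),r(d,266,240),np.zeros((240,112,3),np.uint8)])
cv2.imwrite('pics/crop1.png',np.vstack([top,bot]))
```

```text
(no output)
```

View pics/crop1.png

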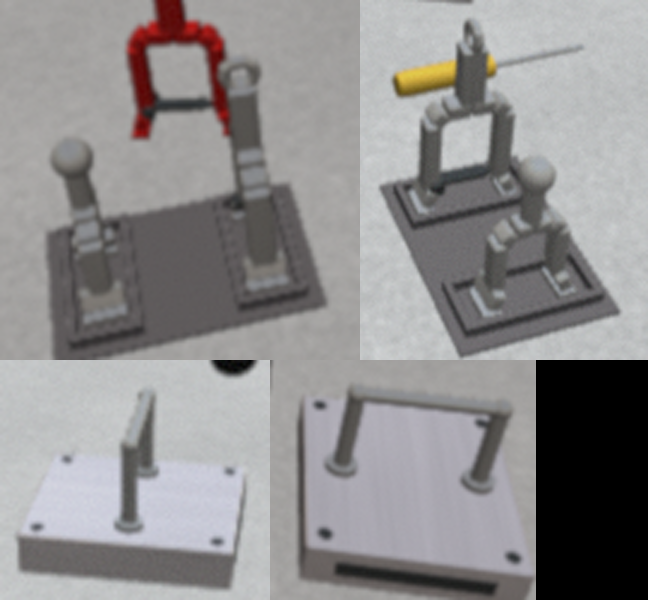

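The crop confirms it: the grey hook with eye, square shank and dark gate is the snap hook. The ball-topped one with no gate is the plain hook, and the red one is the decoy. Next I triangulate.

Run:
```python
from h import *
np.set_printoptions(precision=1,suppress=True)
S=lambda x,y:('scene0',130+x/3,200+y/3)
D=lambda x,y:('side0',275+(x-360)/2.4,205+y/2.4)
B=lambda x,y:('side0',245+x/3,130+(y-360)/3)
C=lambda x,y:('scene0',350+(x-270)/2.66,215+(y-360)/2.667)
for n,p in dict(eye=(S(240,74),D(473,34)),shanktop=(S(243,97),D(471,50)),ball=(S(72,158),D(537,174)),
 barnear=(B(129,442),C(354,388)),barfar=(B(148,392),C(508,408)),basenear=(B(129,522),C(342,466)),basefar=(B(147,468),C(480,482))).items(): print(n,*tri(*p))
for z in(4,8):
  print(z,[onz(*S(*q),z) for q in((50,232),(290,185),(325,303),(55,355))],[onz(*D(*q),z) for q in((381,187),(618,312),(462,355))])
print([onz(*B(*q),40) for q in((57,455),(246,470),(236,550),(20,537))])
print([onz(*C(*q),40) for q in((304,395),(306,548),(533,575))])
```

```text
eye [ 508.5 -166.8  161.5] [np.float64(0.2070545363505464), np.float64(0.20705453635049037)]
shanktop [ 509.3 -165.6  144.8] [np.float64(1.7613397350460398), np.float64(1.761339735046021)]
ball [ 519.9 -277.5  119.5] [np.float64(0.5145031209345239), np.float64(0.5145031209345179)]
barnear [532.3 184.1 121.3] [np.float64(0.1935612793267175), np.float64(0.19356127932657946)]
barfar [577.  292.5 118.9] [np.float64(0.07672372677817284), np.float64(0.07672372677823766)]
basenear [534.6 188.   41.1] [np.float64(0.5981830877723527), np.float64(0.5981830877723008)]
basefar [577.1 290.1  41.7] [np.float64(0.09543563800616295), np.float64(0.09543563800622465)]
4 [array([ 462.6, -313.9,    4. ]), array([ 449.3, -138. ,    4. ]), array([ 570.2, -128.5,    4. ]), array([ 576.9, -306. ,    4. ])] [array([ 445.1, -144. ,    4. ]), array([ 581. , -309.6,    4. ]), array([ 460.8, -319.9,    4. ])]
8 [array([ 466.8, -313. ,    8. ]), array([ 453.6, -138.2,    8. ]), array([ 573.7, -128.8,    8. ]), array([ 580.3, -305.1,    8. ])] [array([ 444.1, -148.3,    8. ]), array([ 579. , -312.6,    8. ]), array([ 459.6, -322.9,    8. ])]
[array([498.5, 340.9,  40. ]), array([670.3, 268.9,  40. ]), array([612.7, 122.4,  40. ]), array([436., 185.,  40.])]
[array([438.7, 194.6,  40. ]), array([614.1, 121.9,  40. ]), array([674.6, 276.8,  40. ])]
```

{"op": "jog_arm", "data": {
  "commands": [
    [-0.0278,-0.0235,0,0],
    [-0.0278,-0.0235,0,0],
    [-0.0278,-0.0235,0,0],
    [-0.0278,-0.0235,0,0],
    [-0.0278,-0.0235,0,0],
    [-0.0278,-0.0235,0,0],
    [-0.0278,-0.0235,0,0],
    [-0.0278,-0.0235,0,0],
    [0,0,0,-0.56],
    [0,0,0,-0.56]
  ],
  "claw": 1
}}

```text
time_s: 0.93
tcp_pos: [507.3, -168.8, 248.2]
eef_rot: [-0.0, 0.675, 0.737, -0.001]
force: [0.5, 0.3, -0.1]
width: 85.5
```

{"op": "jog_arm", "data": {
  "commands": [
    [0,0,0,0],
    [0,0,0,0],
    [0,0,0,0],
    [0,0,0,0],
    [0,0,0,0],
    [0,0,0,0],
    [0,0,0,0],
    [0,0,0,0],
    [0,0,0,0],
    [0,0,0,0]
  ]
}}

```text
time_s: 1.77
tcp_pos: [509.0, -166.7, 248.3]
eef_rot: [-0.0, 0.675, 0.738, 0.0]
force: [-0.9, 0.0, -1.3]
width: 85.3
```

Run:
```python
from h import *
np.set_printoptions(precision=3,suppress=True)
s=sensors.sense();print(s['time_s'],s['tcp_pos'],s['eef_rot'],s['force'])
grab('wrist','w1');d=np.load('pics/w1.npz');print(-d['R'].T@d['t'])
for X in([508.5,-166.8,161.5],[508.5,-166.8,128],s['tcp_pos']-[0,0,17]):print(proj('w1',X))
```

```text
1.7667 [ 509.008 -166.75   248.309] [-0.     0.675  0.738  0.   ] [-0.884  0.038 -1.272]
[501.648 -83.071 374.065]
[280.629 221.987]
[280.735 207.023]
[281.268 271.912]
```

View pics/w1.png

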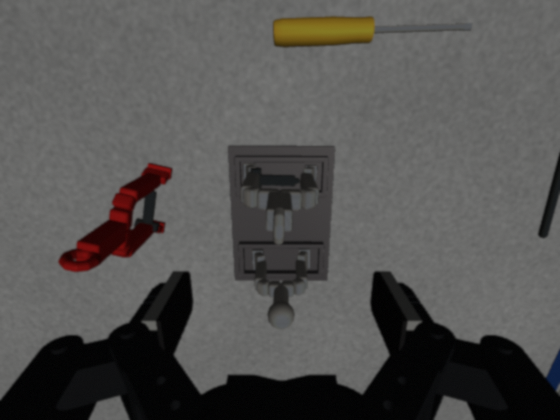

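The wrist view agrees with the layout: snap hook with gate at (280,200), its eye end at (279,242), and ball at (280,316). The eye tip sits a bit lower than expected, so I check that numerically.

Run:
```python
from h import *
np.set_printoptions(precision=1,suppress=True)
for z in(128,150,161,174):print(z,proj('w1',[508.5,-166.8,z]),proj('w1',[508.5,-171.8,z]))
print('ball',proj('w1',[519.9,-277.5,119.5]))
print('stand corners wrist z4',[onz('w1',*q,4) for q in((229,146),(335,146),(235,281),(328,281))])
for z in(170,174):print('eyetip',proj('scene0',[508.5,-166.8,z]),proj('side0',[508.5,-166.8,z]))
print(tri(('w1',281,316),('side0',275+177/2.4,205+174/2.4),('scene0',154,252.7)))
im=cv2.imread('pics/w1.png')[135:295,220:345];cv2.imwrite('pics/w1c.png',cv2.convertScaleAbs(cv2.resize(im,None,fx=3.6,fy=3.6,interpolation=cv2.INTER_CUBIC),alpha=1.6))
```

```text
128 [280.7 207. ] [280.2 212.7]
150 [280.7 216.4] [280.1 222.5]
161 [280.6 221.7] [280.  228.1]
174 [280.6 228.7] [279.9 235.4]
ball [282.4 313.4]
stand corners wrist z4 [array([ 445.5, -139.8,    4. ]), array([ 568.1, -128.8,    4. ]), array([ 459.9, -319.4,    4. ]), array([ 584.7, -308.2,    4. ])]
eyetip [209.7 221. ] [322.4 215.2]
eyetip [209.5 219.3] [322.5 213.3]
(array([ 519.4, -278.5,  120.3]), [np.float64(1.3987712873130642), np.float64(0.495808498105285), np.float64(1.4690773461328228)])
```

View pics/w1c.png

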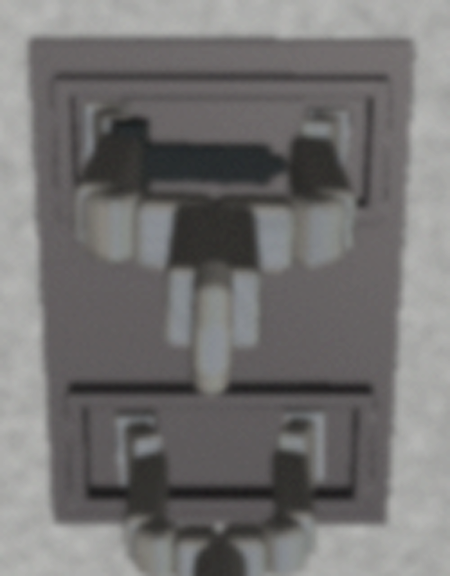

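Shank top face in the wrist view puts the hook at about (508, -169), and the stand centre agrees. The gate hinge is on its -x side, so yaw is about +0.09. I go down and look before closing.

{"op": "jog_arm", "data": {
  "commands": [
    [-0.0027,-0.0009,0.02,0],
    [0,0,0.02,0],
    [0,0,0.02,0],
    [0,0,0.02,0],
    [0,0,0.02,0],
    [0,0,0.02,0],
    [0,0,0.015,0],
    [0,0,0.01,0],
    [0,0,0.008,0],
    [0,0,0.006,0]
  ]
}}

```text
time_s: 2.65
tcp_pos: [508.6, -168.9, 128.7]
eef_rot: [-0.0, 0.675, 0.738, 0.0]
force: [-0.4, 0.2, -0.9]
width: 85.2
```

{"op": "jog_arm", "data": {
  "commands": [
    [0,0,0,0],
    [0,0,0,0],
    [0,0,0,0],
    [0,0,0,0],
    [0,0,0,0],
    [0,0,0,0],
    [0,0,0,0],
    [0,0,0,0],
    [0,0,0,0],
    [0,0,0,0]
  ],
  "claw": 0,
  "newtons": 60
}}

```text
time_s: 3.48
tcp_pos: [508.5, -169.0, 129.4]
eef_rot: [0.0, 0.675, 0.738, -0.0]
force: [-2.3, -0.7, 5.1]
width: 19.0
```

Run:
```python
from h import *
np.set_printoptions(precision=3,suppress=True)
s=sensors.sense();print(s['time_s'],s['tcp_pos'],s['eef_rot'],s['force'],s['width'])
a=grab('scene','s2');b=grab('side','d2')
cv2.imwrite('pics/g2.png',np.hstack([cv2.resize(x,(400,400),interpolation=cv2.INTER_CUBIC) for x in(a[180:320,130:270],b[190:330,250:390])])[:,:,::-1])
```

```text
3.4833 [ 508.475 -168.976  129.38 ] [ 0.     0.675  0.738 -0.   ] [-2.287 -0.659  5.085] 19.034936113622802
```

View pics/g2.png

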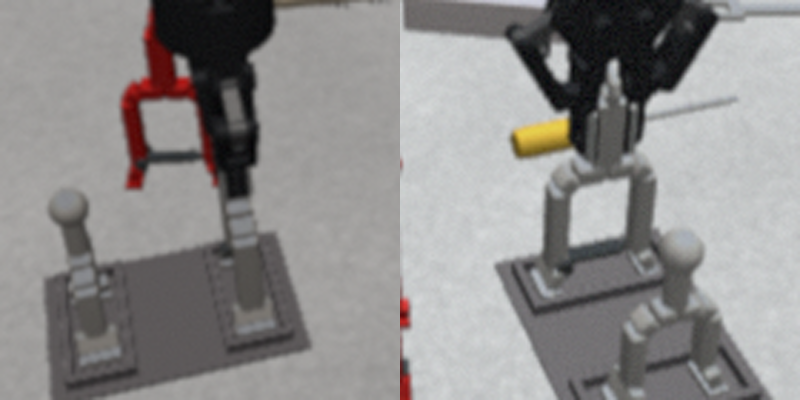

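Gripped square on the shank (19 mm against 20). Lift straight up.

{"op": "jog_arm", "data": {
  "commands": [
    [0,0,-0.008,0],
    [0,0,-0.015,0],
    [0,0,-0.02,0],
    [0,0,-0.025,0],
    [0,0,-0.03,0],
    [0,0,-0.03,0],
    [0,0,-0.03,0],
    [0,0,-0.03,0],
    [0,0,-0.02,0],
    [0,0,-0.01,0]
  ],
  "newtons": 80
}}

```text
time_s: 4.42
tcp_pos: [509.2, -168.9, 294.4]
eef_rot: [0.001, 0.675, 0.738, 0.001]
force: [0.6, -0.2, -3.7]
width: 19.0
```

Run:
```python
from h import *
np.set_printoptions(precision=3,suppress=True)
s=sensors.sense();print(s['time_s'],s['tcp_pos'],s['eef_rot'],s['force'],s['wrist_torque'],s['width'])
```

```text
4.4167 [ 509.191 -168.877  294.356] [0.001 0.675 0.738 0.001] [ 0.556 -0.211 -3.735] [-0.005 -0.037 -0.03 ] 19.017738113811316
```

{"op": "jog_arm", "data": {
  "commands": [
    [0.012,0.0025,0,0],
    [0.024,0.005,0,0],
    [0.03,0.006,0,0],
    [0.03,0.006,0,0],
    [0.03,0.006,0,0],
    [0.03,0.006,0,0],
    [0.03,0.006,0,0],
    [0.03,0.006,0,0],
    [0.03,0.006,0,0],
    [0.03,0.006,0,0]
  ]
}}

```text
time_s: 5.25
tcp_pos: [530.2, 43.1, 290.7]
eef_rot: [-0.001, 0.674, 0.738, -0.001]
force: [-0.4, 0.5, -3.7]
width: 19.0
```

{"op": "jog_arm", "data": {
  "commands": [
    [0.03,0.006,0,0],
    [0.03,0.006,0,0],
    [0.03,0.006,0,0],
    [0.03,0.006,0,0],
    [0.03,0.006,0,0],
    [0.03,0.006,0,0],
    [0.03,0.006,0,0],
    [0.024,0.005,0,0],
    [0.016,0.004,0,0],
    [0.009,0.002,0,0]
  ]
}}

```text
time_s: 6.08
tcp_pos: [552.4, 240.6, 290.9]
eef_rot: [-0.001, 0.674, 0.739, -0.001]
force: [0.1, 0.1, -3.7]
width: 19.4
```

{"op": "jog_arm", "data": {
  "commands": [
    [0,0,0,0.4],
    [0,0,0,0.8],
    [0,0,0,0.9],
    [0,0,0,0.9],
    [0,0,0,0.9],
    [0,0,0,0.9],
    [0,0,0,0.8],
    [0,0,0,0.4],
    [0,0,0,0],
    [0,0,0,0]
  ]
}}

```text
time_s: 6.92
tcp_pos: [553.3, 237.3, 291.9]
eef_rot: [0.0, 0.831, 0.557, -0.001]
force: [0.5, -0.5, -3.9]
width: 19.1
```

{"op": "jog_arm", "data": {
  "commands": [
    [0,0,0,0],
    [0,0,0,0],
    [0,0,0,0],
    [0,0,0,0],
    [0,0,0,0],
    [0,0,0,0],
    [0,0,0,0],
    [0,0,0,0],
    [0,0,0,0],
    [0,0,0,0]
  ]
}}

```text
time_s: 7.75
tcp_pos: [553.7, 238.1, 292.6]
eef_rot: [-0.0, 0.831, 0.557, 0.0]
force: [0.0, 0.3, -3.5]
width: 19.1
```

Run:
```python
from h import *
np.set_printoptions(precision=3,suppress=True)
s=sensors.sense();print(s['time_s'],s['tcp_pos'],s['eef_rot'],s['force'],s['width'])
a=grab('scene','s3');b=grab('side','d3');c=grab('wrist','w3')
cv2.imwrite('pics/g3.png',np.hstack([cv2.resize(x,(400,600),interpolation=cv2.INTER_CUBIC) for x in(a[130:310,340:460],b[30:210,230:350])])[:,:,::-1])
for n in('s3','d3','w3'):print(n,*[proj(n,p) for p in([532,184,118],[577,292,118],s['tcp_pos']-[0,0,124])])
```

```text
7.75 [553.671 238.069 292.583] [-0.     0.831  0.557  0.   ] [ 0.037  0.332 -3.472] 19.140207260970314
s3 [381.167 226.766] [439.092 233.417] [415.283 210.103]
d3 [287.858 158.488] [294.356 141.035] [291.256 131.403]
w3 [281.776 242.949] [282.316 128.   ] [281.153 205.638]
```

View pics/g3.png

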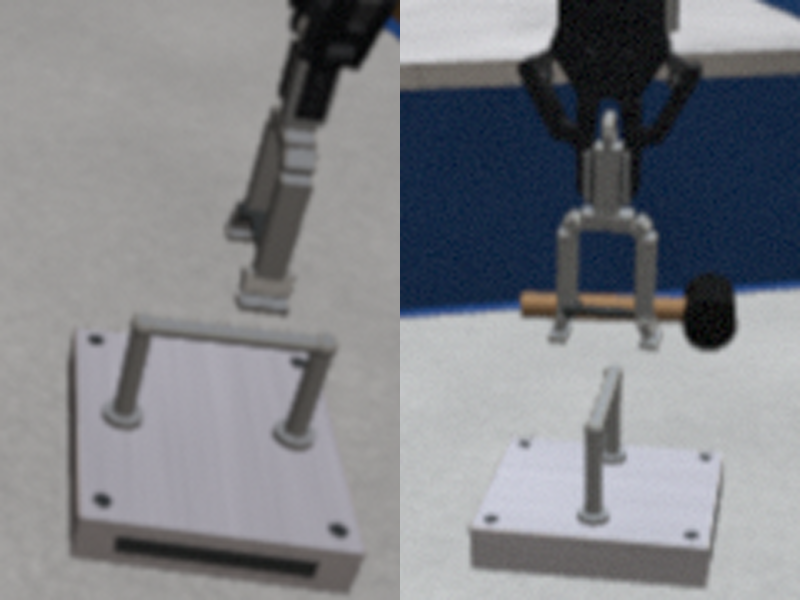

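View pics/w3.png

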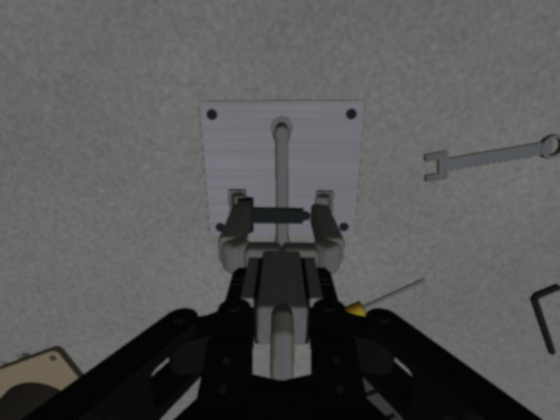

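Hook hangs upright over the bar: in the wrist view its feet are at columns 238 and 325 (mean 281.5) and the bar is at column 282, parallel. I push it down in stages and watch the force.

{"op": "jog_arm", "data": {
  "commands": [
    [0,0,0.01,0],
    [0,0,0.016,0],
    [0,0,0.016,0],
    [0,0,0.016,0],
    [0,0,0.016,0],
    [0,0,0.01,0],
    [0,0,0.008,0],
    [0,0,0.008,0],
    [0,0,0.008,0],
    [0,0,0.008,0]
  ]
}}

```text
time_s: 8.73
tcp_pos: [555.2, 238.1, 206.9]
eef_rot: [0.001, 0.831, 0.556, 0.002]
force: [-1.7, 0.6, 8.0]
width: 19.0
```

{"op": "jog_arm", "data": {
  "commands": [
    [0,0,0.006,0],
    [0,0,0.006,0],
    [0,0,0.005,0],
    [0,0,0.005,0],
    [0,0,0.004,0],
    [0,0,0.003,0],
    [0,0,0.003,0],
    [0,0,0,0],
    [0,0,0,0],
    [0,0,0,0]
  ]
}}

```text
time_s: 9.57
tcp_pos: [551.6, 238.8, 180.3]
eef_rot: [-0.001, 0.831, 0.557, -0.002]
force: [-5.1, 3.8, -1.9]
width: 19.2
```

{"op": "jog_arm", "data": {
  "commands": [
    [0,0,0.003,0],
    [0,0,0.003,0],
    [0,0,0.003,0],
    [0,0,0.002,0],
    [0,0,0.002,0],
    [0,0,0,0],
    [0,0,0,0],
    [0,0,0,0],
    [0,0,0,0],
    [0,0,0,0]
  ]
}}

```text
time_s: 10.4
tcp_pos: [553.9, 238.1, 172.0]
eef_rot: [0.0, 0.831, 0.557, 0.0]
force: [0.7, 1.0, -3.7]
width: 19.4
```

Run:
```python
from h import *
np.set_printoptions(precision=3,suppress=True)
s=sensors.sense();print(s['time_s'],s['tcp_pos'],s['eef_rot'],s['force'],s['wrist_torque'],s['width'])
```

```text
10.4 [553.873 238.071 171.976] [0.    0.831 0.557 0.   ] [ 0.71   0.995 -3.721] [-0.008  0.029  0.036] 19.36114917309258
```

Lateral force is gone and only the hook's weight is left, so the gate seems to have snapped past. Lower to contact.

{"op": "jog_arm", "data": {
  "commands": [
    [0,0,0.001,0],
    [0,0,0.001,0],
    [0,0,0.001,0],
    [0,0,0.001,0],
    [0,0,0.001,0],
    [0,0,0.001,0],
    [0,0,0,0],
    [0,0,0,0],
    [0,0,0,0],
    [0,0,0,0]
  ]
}}

```text
time_s: 11.23
tcp_pos: [553.7, 238.1, 167.4]
eef_rot: [0.0, 0.831, 0.557, 0.0]
force: [0.3, -0.1, -3.4]
width: 18.8
```

Run:
```python
from h import *
np.set_printoptions(precision=3,suppress=True)
s=sensors.sense();print(s['time_s'],s['tcp_pos'],s['force'])
a=grab('scene','s4');b=grab('side','d4')
cv2.imwrite('pics/g4.png',np.hstack([cv2.resize(x,(400,500),interpolation=cv2.INTER_CUBIC) for x in(a[180:305,350:450],b[85:210,240:340])])[:,:,::-1])
```

```text
11.2333 [553.724 238.103 167.377] [ 0.288 -0.053 -3.382]
```

View pics/g4.png

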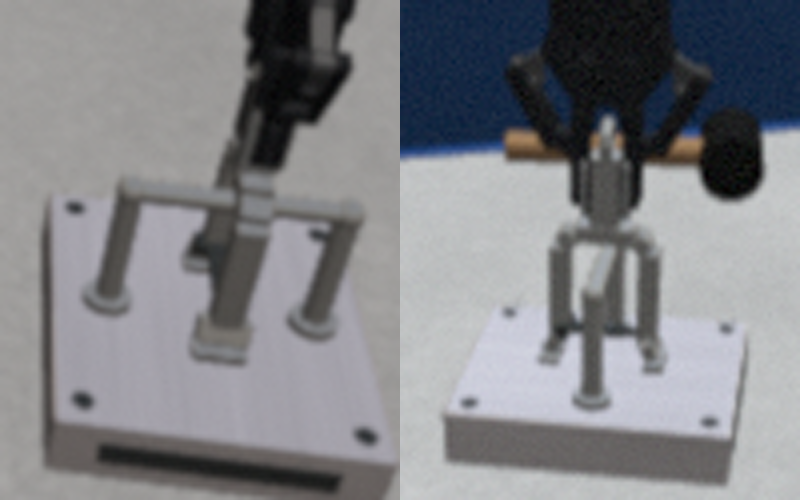

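The gate shows as a dark bar across the jaws at (600,328) in the crop: shut, with the bow bar above it. No contact force from the feet yet, so I lower a little more.

{"op": "jog_arm", "data": {
  "commands": [
    [0,0,0.001,0],
    [0,0,0.001,0],
    [0,0,0.001,0],
    [0,0,0,0],
    [0,0,0,0],
    [0,0,0,0],
    [0,0,0,0],
    [0,0,0,0],
    [0,0,0,0],
    [0,0,0,0]
  ]
}}

```text
time_s: 12.17
tcp_pos: [553.7, 238.3, 165.5]
eef_rot: [-0.0, 0.831, 0.557, 0.0]
force: [-2.2, 0.8, 5.0]
width: 19.4
```

Feet are on the block (about 8 N change at the expected height). Release and rise.

{"op": "jog_arm", "data": {
  "commands": [
    [0,0,0,0],
    [0,0,0,0],
    [0,0,0,0],
    [0,0,0,0],
    [0,0,0,0],
    [0,0,0,0],
    [0,0,0,0],
    [0,0,0,0],
    [0,0,0,0],
    [0,0,0,0]
  ],
  "claw": 1
}}

```text
time_s: 13.0
tcp_pos: [553.7, 238.1, 165.1]
eef_rot: [-0.0, 0.831, 0.557, 0.0]
force: [0.5, 0.0, -0.1]
width: 85.7
```

{"op": "jog_arm", "data": {
  "commands": [
    [0,0,-0.005,0],
    [0,0,-0.01,0],
    [0,0,-0.015,0],
    [0,0,-0.02,0],
    [0,0,-0.02,0],
    [0,0,-0.02,0],
    [0,0,-0.02,0],
    [0,0,-0.02,0],
    [0,0,-0.02,0],
    [0,0,-0.01,0]
  ]
}}

```text
time_s: 13.83
tcp_pos: [554.7, 238.4, 288.4]
eef_rot: [0.0, 0.831, 0.556, 0.002]
force: [-0.3, 0.1, 0.6]
width: 85.4
```

{"op": "jog_arm", "data": {
  "commands": [
    [0,0,0,0],
    [0,0,0,0],
    [0,0,0,0],
    [0,0,0,0],
    [0,0,0,0],
    [0,0,0,0],
    [0,0,0,0],
    [0,0,0,0],
    [0,0,0,0],
    [0,0,0,0]
  ]
}}

```text
time_s: 14.67
tcp_pos: [553.7, 238.1, 285.0]
eef_rot: [-0.0, 0.831, 0.557, -0.0]
force: [-0.6, 0.1, -1.0]
width: 85.7
```

Run:
```python
from h import *
np.set_printoptions(precision=3,suppress=True)
s=sensors.sense();print(s['time_s'],s['tcp_pos'],s['force'],s['width'])
a=grab('scene','s5');b=grab('side','d5')
r=lambda x,w,h:cv2.resize(x,(w,h),interpolation=cv2.INTER_CUBIC)
cv2.imwrite('pics/g5.png',np.hstack([r(a[180:305,350:450],320,400),r(b[100:210,245:335],327,400),r(a[230:330,130:250],150,125*1) if 0 else cv2.copyMakeBorder(r(a[230:330,130:250],150,125),0,275,0,0,cv2.BORDER_CONSTANT)])[:,:,::-1])
```

```text
14.6667 [553.651 238.051 285.012] [-0.644  0.078 -0.977] 85.65307590267223
```

View pics/g5.png

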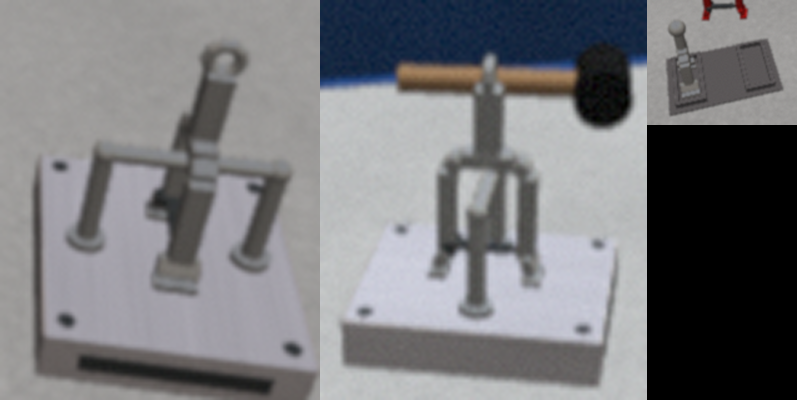

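The hook stands upright on the block with its crown over the bar and the gate closed as a dark bar between the jaws at (490,247). The plain hook is still in its pocket and the gripper is clear.

```bash
python3 -c "
from rig import finish_job
print(finish_job())"
```

```text
the job is handed in; nothing more can be done
None
```

The snap hook is on the bow: I lifted it from its pocket, pushed it straight down over the bar until its feet reached the block, let go and backed off. I handed the job in at about 14.8 s, and it gave no verdict.

- **Push:** the force rose to about 8 N as the bar opened the gate, then fell back to just the hook's weight once the gate had slipped past. The feet touched down at a TCP height of about 165 mm, as expected.
- **Last pictures:** the hook stands upright and centred over the bar, with the gate shut beneath it. The plain hook is still in its pocket, and the red look-alike was not touched. The gripper is about 120 mm clear.
- **Disagreements:** the first two-camera estimate of the hook was 2–3 mm off in y from the wrist view, and I corrected that before gripping. When the fingers closed, the tool showed about 5 N upwards, perhaps the fingertips brushing the crown. This did no visible harm.
- **Not measured:** I judged the gate angle, the hook's tilt and the plain hook's position by eye from the pictures.

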